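# Load the sole pattern and set the telescoping length gauge

### The arm

A 6-joint arm with a two-finger parallel gripper is mounted at the origin on the work surface. World frame = base frame: x ahead of the robot, y to its left, z up, the work surface at z = 0. Lengths are in m, angles in rad, forces in N, time in s.
With the tool pointing down it reaches from about 0.225 to 0.875 m from the base axis. Payload 3.4 kg.
Tool frame: the origin (TCP) lies at the very end of the fingers, on their centre line; the grasp point (between the pads) lies 19 mm behind it; z points along the fingers, x is the direction in which the jaws open and shut, and the axes are right-handed (so a half turn about z gives the same grasp; the last joint's range is limited). The gripper opens to 85 mm and grips with 20 to 120 N. Pads are 22 mm wide; open, the fingers measure 114 mm over their backs; the gripper's body (76 mm by 85 mm) begins 54 mm behind the grasp point. The pads swing forward as they close: fully open they stand 13 mm farther back than shut.
Start: joints at [1.023, 0.276, 1.505, -0, 1.361, -0.121], TCP at [0.238, 0.523, 0.231] pointing down, gripper open.
Joint ranges: [-2.89, 2.89], [-0.75, 2.08], [0.22, 2.7], [-1.18, 4.32], [0.11, 2.71], [-2.7, 2.7]. Speed limits (rad/s): [2.57, 2.57, 3.14, 3.14, 3.14, 3.14].

### API

Orientations are given as a unit quaternion [w, x, y, z].
In Python, from rig import manip gives the robot as it stands.
- The arm moves only by the tool send_rows, never from a script. Its argument "increments" is a list of rows, each a list of 5 numbers: the opening, from 0 (shut) to 1 (fully open), then the shift along the tool's x, y, z in m, then the turn about the tool's z in rad. A call has 1 to 8 rows; each row shifts and turns the commanded pose from where the row before left it, along the tool's axes as they then stand; what a row does not reach is not made up. A row lasts 1/8 s, in which the tool goes at most 62.5 mm and 10.7 degrees, less where a joint would pass 70% of its speed; a pose out of reach is approached as far as the arm can. A call is refused whole if a number of a shift passes 0.0625 or a number of a turn 0.188, either way. A call with a gripper value outside its range is refused whole. The fingers move at their own pace and stop on an object; "squeeze" is the grip in N (left out, the last holds). Time passes only in rows, so rows that do not move let the fingers close. It gives the time, the measured TCP pose, the force and the opening at its end, in the units of the state.
- manip.get_state(): the state, without advancing time (a new reading comes with each control period).
- manip.get_image(name): name is "side" or "top" or "wrist"; returns the picture (480x640x3 uint8, red, green, blue); there is no depth.
- manip.calibration(name): a dict with "fx", "fy", "cx", "cy" (pixels), "camera_from_world" (4x4, takes a point from world to camera coordinates). Camera axes: x right, y up, looking along -z (the intrinsics and any distortion apply to the point x, -y, -z); pixel columns grow to the right and rows downward; lengths in m; the calibration is good to about 2 mm. A picture is of the moment at which its call begins: read the wrist's pose just before it. calibration takes no time and is no camera call; for the wrist camera it gives the pose at the moment of the call.
- manip.sign_off(): hands the job in, once; it reports no verdict.
The state is a dict: "clock": time; "qpos": joint angles; "qd": joint speeds; "effort": joint torques, N m; "position": TCP position; "ee_rot": TCP orientation; "contact_force": force on the tool from outside, world axes, zero at the start; "moment": the same for the moment, N m; "width": finger opening in m.
Only numpy, scipy, OpenCV 4.12 (cv2) and the standard library are available. Lean on these libraries where they do the work, as an engineer would, in place of code of your own. Each camera call takes 0.05 s, during which the arm holds its last target.

### The job

Slide the tan sole pattern, square end first, fully home into the slot of the length gauge on the cart. Then squeeze in the red lock button on the gauge arm's blue handle, draw the arm out, only with the button in, until its white needle is level with the line on the red size rider, and finish holding it still there with the button squeezed: do not let go. Leave the wooden last, the white heel tip and the two brass buckles where they are.

Things in the scene. Friction and masses are not known exactly. Their poses are not given: they have to be found in the camera images.
- gauge: Length gauge fixed on the mat; origin on the mat, x away from the robot, y left, z up, turned up to 0.15 rad. Slot housing 18 mm high at x -106 to 6 mm, y 100 to 162 mm. Steel sleeve 30 mm wide, top at 62 mm, along y at x = 60 mm, y 15 to 165 mm. Yellow scale strip (ticks 10 mm apart), top at 8 mm, x 88 to 118 mm, y -17 to -183 mm. Grey base plate 5 mm high, x 36 to 120 mm.
- slot_mouth (a point): Middle of the slot's mouth, 4 mm above the mat. The slot opens toward the gauge's -y; it is 93 mm wide along x, 11 mm high, 50 mm deep along +y, its floor is the mat itself. Slanted cheeks 11 mm high flare out from the mouth to 20 mm before it. Axes as the gauge's.
- slot_back (a point): Middle of the slot's closed back wall, 4 mm above the mat, 50 mm behind the mouth. Axes as the gauge's.
- pattern_grip (a point): Centre of the dark wooden grip block (28 mm along x, 40 along y, 34 high, 25 mm above the mat) on the sole pattern: a loose tan board lying flat, 8 mm thick, 90 wide (x), 150 long (y), 0.13 to 0.25 kg, square end at +y, rounded toe at -y. Block centre: on the midline, 105 mm behind the square end. Axes: y toward the square end, z up. Grasp the block across x, drag the board on the mat.
- pattern_end (a point): Middle of the pattern's square end edge, half-way up its thickness (4 mm above its underside); axes as the pattern's. Fully home it meets slot_back.
- handle (a point): Centre of the blue handle of the telescoping arm, 48 mm above the mat: 24 mm along the gauge's x, 32 along y, 44 high. Drawing the arm out moves it to the gauge's -y. Pinch it from above across x, one finger on the red button on its +x side, one on the plain -x side: closing the grip squeezes the button. Squeezed, it is 26 mm wide, middle 1 mm to +x of this point. Axes as the gauge's.
- button_face (a point): Middle of the outer face of the red lock button, which stands 10 mm proud of the handle's +x side; the face is 20 mm along y and 26 mm high.
- lock_button (a joint): How far the red lock button is squeezed in, m: 0 out (a spring brake locks the arm at any length, holding over 30 N), 0.008 fully in (2 mm still proud). Spring 6 N at first, 9.5 N fully in; it springs out when let go. The arm is free from about 0.001; count it squeezed above 0.003.
- gauge_arm (a joint): How far the telescoping arm is drawn out, m, 0 to 0.145; starts at 0 to 0.015. Unlocked it runs with about 1 to 2 N of drag, no return spring.
- needle (a point): Tip of the white needle that reaches from under the handle toward +x over the scale, 12 mm above the mat, 42 mm to the +x of the handle's centre and at the same y (3 mm wide along y). Axes as the gauge's.
- size_mark (a point): Line on the red size rider (red clip 24 x 14 mm, 10 mm high, clamped immovably on the outer edge of the scale), at its edge facing the needle, 12 mm above the mat; its place along the scale varies. The needle is level with it when both have the same y in the gauge's frame. Axes as the gauge's.
- last: Bystander: pale wooden shoe last, about 76 x 260 mm, 88 mm high, origin under its middle, long axis y.
- heel_tip: Bystander: white plastic heel tip, D-shaped, 52 x 52 mm, 9 mm high, origin under it.
- buckle_a: Bystander: brass buckle frame, 48 x 40 mm, 5 mm high, origin under its middle, on the far right.
- buckle_b: Bystander: a second brass buckle of the same kind, on the right, nearer the robot.

How it is judged:
On the way, in this order (a step that is already met when the one before it is completed fails the run):
1. the sole pattern is fully home in the slot (y of pattern_end in the frame of slot_back above -0.005 m and distance between pattern_end and slot_back below 0.007 m and angle between the y axis of pattern_end and the y axis of gauge, either way round below 0.06 rad and value of joint gauge_arm below 0.025 m), for 0.2 s.
2. the lock button is squeezed in with the arm not yet drawn out (value of joint lock_button above 0.003 m and value of joint gauge_arm below 0.03 m), for 0.05 s.
At the end, for the whole second after the job is handed in: The fingers still hold the handle (over 2 N) with the lock button squeezed in more than 3 mm, the arm still (under 10 mm/s) and its needle within 4 mm of the rider's line along the scale; the pattern is still home, its square end within 5 mm of the slot's back and square to it within 0.06 rad (y of needle in the frame of size_mark between -0.004 and 0.004 m and value of joint lock_button above 0.003 m and contact force between the fingers and gauge above 2 N and velocity of joint gauge_arm between -0.01 and 0.01 m/s and y of pattern_end in the frame of slot_back above -0.005 m and distance between pattern_end and slot_back below 0.007 m and angle between the y axis of pattern_end and the y axis of gauge, either way round below 0.06 rad); the arm keeps its last pose, push and grip.
It fails at once if the arm was forced along while locked (moving over 30 mm/s with the button out) (value of joint lock_button below 0.0005 m and (velocity of joint gauge_arm above 0.03 m/s or velocity of joint gauge_arm below -0.03 m/s)).
It fails at once if a bystander was shifted by more than 25 mm (distance of any of last, heel_tip, buckle_a, buckle_b from where it was at the start of the episode above 0.025 m).
It also fails if it takes over 48 s, if anything falls off the work surface, if the arm or the gripper's body presses on something with over 40 N, if the wrist force passes 120 N, or if a joint passes its speed limit or range.

## Working session

There is one attempt and no reset: what is moved stays moved. The work goes in short steps, Python scripts to look and compute and a tool call to move; the robot and the scene stay as the last step left them, time stands still between calls to the robot, and variables do not carry over. Pictures are saved under pics/ and viewed, and the job is handed in when it is done.

Besides the shell and the picture viewer there is one more tool, called after "Emit:" as name(argument=value, ...), one argument or row to a line, values as JSON. send_rows: Moves the arm, as the interface text tells. Its arguments: {"type":"object","properties":{"increments":{"type":"array","items":{"type":"array","items":{"type":"number"}}},"squeeze":{"type":"number"}},"required":["increments"]}

```bash
mkdir -p pics; ls
python3 - <<'E'
from rig import manip
import cv2
print(manip.get_state())
for n in("top","side"):
    im=manip.get_image(n); cv2.imwrite(f"pics/{n}0.png",im[:,:,::-1])
    print(n,manip.calibration(n))
E
```

```text
pics
{'clock': 0.0, 'qpos': array([ 1.02300688e+00,  2.76631583e-01,  1.50615694e+00,  3.07974540e-06,
        1.36069495e+00, -1.21017859e-01]), 'qd': array([-7.83675225e-04,  7.75001277e-04,  3.92336765e-05,  5.28313486e-04,
        1.96936744e-03,  1.76137297e-03]), 'effort': array([ 6.39873560e-04, -4.16761708e+01, -2.45802498e+01, -5.11732542e-04,
        1.09007297e-02,  2.11900283e-05]), 'position': array([0.23774444, 0.52295993, 0.23040936]), 'ee_rot': array([ 4.10713293e-04,  8.40813131e-01,  5.41324658e-01, -8.51541210e-04]), 'contact_force': array([ 0.4277177 ,  0.54498986, -0.14930785]), 'moment': array([ 0.00767332, -0.01672848,  0.01255118]), 'width': 0.08560601762020029}
top {'fx': 543.3381532178727, 'fy': 543.3381532178727, 'cx': 321.49350592101433, 'cy': 242.87522397724751, 'camera_from_world': array([[ 0.01188276, -0.99980844,  0.01555275,  0.02829945],
       [ 0.99834532,  0.01273765,  0.05607466, -0.58149755],
       [-0.05626202,  0.01486069,  0.99830544, -1.48554948],
       [ 0.        ,  0.        ,  0.        ,  1.        ]])}
side {'fx': 531.2609565575158, 'fy': 531.2609565575158, 'cx': 319.7046320632056, 'cy': 229.6846954341572, 'camera_from_world': array([[ 0.72643772, -0.68713402, -0.0116224 , -0.39994271],
       [ 0.34053487,  0.34522067,  0.874562  , -0.26569821],
       [-0.59692901, -0.63927265,  0.48477441, -0.77761455],
       [ 0.        ,  0.        ,  0.        ,  1.        ]])}
```

View pics/top0.png

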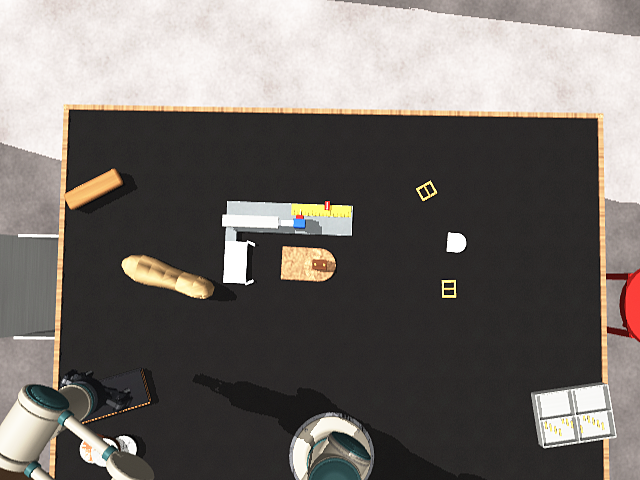

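View pics/side0.png

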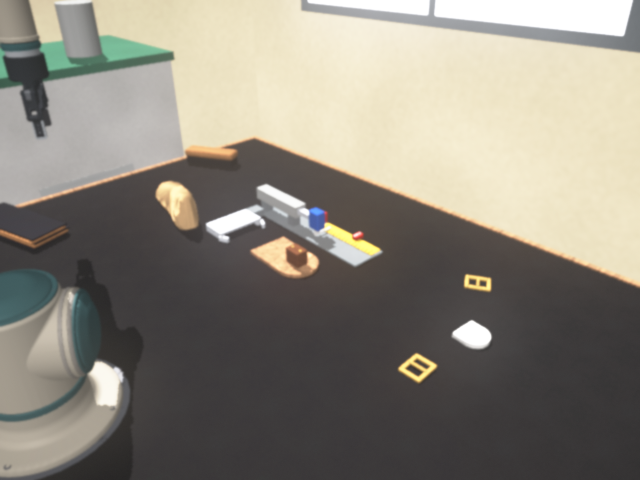

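```bash
cat > h.py <<'E'
import numpy as np,cv2
def ray(c,uv):
    T=c["camera_from_world"];R=T[:3,:3];t=T[:3,3]
    d=np.array([(uv[0]-c["cx"])/c["fx"],-(uv[1]-c["cy"])/c["fy"],-1.])
    return -R.T@t,R.T@d
def pix2w(c,uv,z):
    o,d=ray(c,uv); return o+d*(z-o[2])/d[2]
def w2pix(c,p):
    T=c["camera_from_world"];q=T[:3,:3]@np.asarray(p)+T[:3,3]
    return np.array([c["cx"]+c["fx"]*q[0]/-q[2],c["cy"]+c["fy"]*q[1]/q[2]])
def crop(im,x0,y0,x1,y1,s,fn):
    cv2.imwrite(fn,cv2.resize(im[y0:y1,x0:x1,::-1],None,fx=s,fy=s,interpolation=cv2.INTER_CUBIC))
E
python3 - <<'E'
import cv2
from h import *
im=cv2.imread("pics/top0.png")[:,:,::-1]
crop(im,210,190,370,300,5,"pics/topc.png")
from rig import manip
print(manip.calibration("wrist").keys(), {k:v for k,v in manip.calibration("top").items() if k!='camera_from_world'})
E
```

```text
dict_keys(['fx', 'fy', 'cx', 'cy', 'camera_from_world']) {'fx': 543.3381532178727, 'fy': 543.3381532178727, 'cx': 321.49350592101433, 'cy': 242.87522397724751}
```

View pics/topc.png

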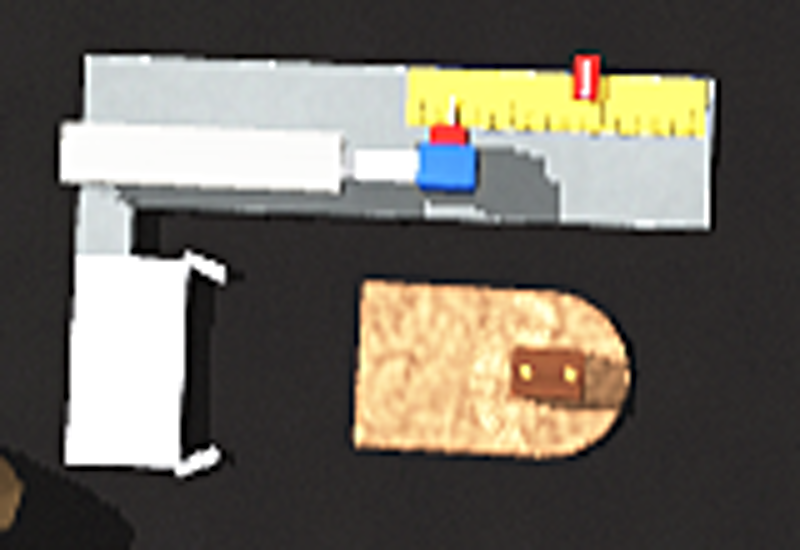

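```bash
cat > fit.py <<'E'
from h import *
from rig import manip
from scipy.optimize import least_squares
c=manip.calibration("top")
P=lambda a:np.array([210+(a[0]+.5)/5-.5,190+(a[1]+.5)/5-.5])
L=[((407,67),(118,-17,8)),((707,78),(118,-183,8)),((704,137),(88,-183,8)),((407,123),(88,-17,8)),
((62,122),(75,165,62)),((342,133),(75,15,62)),((342,192),(45,15,62)),((62,183),(45,165,62)),
((78,253),(6,162,18)),((190,257),(6,100,18)),((182,470),(-106,100,18)),((65,464),(-106,162,18))]
def g2w(p,g):
    s,co=np.sin(p[2]),np.cos(p[2]);return np.array([p[0]+co*g[0]-s*g[1],p[1]+s*g[0]+co*g[1],g[2]])
def w2g(p,w):
    s,co=np.sin(p[2]),np.cos(p[2]);d=np.array(w[:2])-p[:2];return np.array([co*d[0]+s*d[1],-s*d[0]+co*d[1],w[2]])
if __name__=="__main__":
    f=lambda p:np.concatenate([w2pix(c,g2w(p,np.array(b)/1000))-P(a) for a,b in L])
    r=least_squares(f,[.6,.05,0],loss="soft_l1");g=r.x
    print(g,np.round(r.fun.reshape(-1,2),1))
    # pattern: corners z=8mm
    A=pix2w(c,P((362,280)),.008);B=pix2w(c,P((354,447)),.008)
    print("corners",A,B,np.linalg.norm(A-B))
    print("end dir yaw",np.arctan2(*(A-B)[[1,0]]))
    for q in [(363,282),(540,289)],[(355,447),(540,457)]:
        a=pix2w(c,P(q[0]),.008);b=pix2w(c,P(q[1]),.008);d=a-b;print("side yaw",np.arctan2(-d[0],d[1]))
    bc=[pix2w(c,P(q),.042) for q in [(513,347),(584,350),(582,402),(511,397)]]
    print("block",np.mean(bc,0),bc, w2g(g,np.mean(bc,0)))
    print("end in g",w2g(g,(A+B)/2))
    for q,z in ((588,98),.012),((587,66),.012),((453,118),.012),((448,166),.070):
        print(q,np.round(w2g(g,pix2w(c,P(q),z))*1000,1))
    hs=[w2g(g,pix2w(c,P(q),.070)) for q in [(418,143),(476,147),(474,190),(417,187)]];print(np.round(np.mean(hs,0)*1000,1),np.round(hs,4))
    for q in ((122,260),(122,262),):pass
    for n,uv,z in(("last",(168,277),.05),("heel",(456,242),.009),("bA",(426,190),.005),("bB",(449,288),.005)):print(n,pix2w(c,uv,z))
E
python3 fit.py
```

```text
[ 0.57289807  0.13984841 -0.02145193] [[ 0.5  0.5]
 [-0.1  0.4]
 [ 0.2 -0.7]
 [ 0.1 -0. ]
 [ 0.2  0.4]
 [ 0.2  0.2]
 [-0.3 -0.5]
 [-0.3 -0.6]
 [-0.4  0.9]
 [-0.2  0.9]
 [-0.3 -0.9]
 [ 0.5 -0.5]]
corners [0.57259092 0.14484005 0.008     ] [0.48007279 0.14778385 0.008     ] 0.09256495631611177
end dir yaw -0.03180787099817836
side yaw -0.026943113988007802
side yaw -0.04220458721457599
block [0.52115433 0.04163585 0.042     ] [array([0.5355475 , 0.06052038, 0.042     ]), array([0.53439415, 0.02200211, 0.042     ]), array([0.50621603, 0.02276534, 0.042     ]), array([0.50845965, 0.06125556, 0.042     ])] [-0.04962514 -0.09929989  0.042     ]
end in g [-0.04669414  0.00546319  0.008     ]
(588, 98) [ 105. -117.   12.]
(587, 66) [ 122.9 -115.8   12. ]
(453, 118) [ 91.2 -42.4  12. ]
(448, 166) [ 59.  -42.2  70. ]
[ 58.5 -41.3  70. ] [[ 0.0707 -0.0258  0.07  ]
 [ 0.0697 -0.0568  0.07  ]
 [ 0.0466 -0.0565  0.07  ]
 [ 0.0472 -0.0261  0.07  ]]
last [0.48235366 0.4462553  0.05      ]
heel [ 0.58873287 -0.33961122  0.009     ]
bA [ 0.73416964 -0.25639844  0.005     ]
bB [ 0.4605564  -0.32085748  0.005     ]
```

```bash
cat > plan.py <<'E'
from h import *
from rig import manip
from scipy.spatial.transform import Rotation as R
def pose():
    s=manip.get_state();q=s["ee_rot"];r=R.from_quat([q[1],q[2],q[3],q[0]]);x=r.as_matrix()[:,0]
    return s,s["position"],np.arctan2(x[1],x[0]),r.as_matrix()
def rows(target,yaw,n):
    s,p,y,M=pose()
    dy=(yaw-y+np.pi/2)%np.pi-np.pi/2   # world yaw delta
    d=(np.array(target)-p)/n
    print("pos",p,"yaw",y,"dyaw",dy,"clock",s["clock"],"tilt",M[:,2])
    for i in range(n):
        a=y+dy*i/n
        # tool x=(cos,sin), tool y = z_tool x x_tool, z=-Z : y=(sin,-cos)
        print([round(v,4) for v in (np.cos(a)*d[0]+np.sin(a)*d[1],np.sin(a)*d[0]-np.cos(a)*d[1],-d[2],-dy/n)])
E
python3 -c "
from plan import *
rows([.521,.042,.16],-.03,11)"
```

```text
pos [0.23777634 0.52300649 0.23052737] yaw 1.1439840267458432 dyaw -1.1739840267458432 clock 0.1 tilt [-8.69274024e-04 -1.41518028e-03 -9.99998621e-01]
[np.float64(-0.0291), np.float64(0.0415), np.float64(0.0064), np.float64(0.1067)]
[np.float64(-0.0246), np.float64(0.0444), np.float64(0.0064), np.float64(0.1067)]
[np.float64(-0.0197), np.float64(0.0468), np.float64(0.0064), np.float64(0.1067)]
[np.float64(-0.0146), np.float64(0.0486), np.float64(0.0064), np.float64(0.1067)]
[np.float64(-0.0093), np.float64(0.0499), np.float64(0.0064), np.float64(0.1067)]
[np.float64(-0.004), np.float64(0.0506), np.float64(0.0064), np.float64(0.1067)]
[np.float64(0.0014), np.float64(0.0507), np.float64(0.0064), np.float64(0.1067)]
[np.float64(0.0068), np.float64(0.0503), np.float64(0.0064), np.float64(0.1067)]
[np.float64(0.0122), np.float64(0.0493), np.float64(0.0064), np.float64(0.1067)]
[np.float64(0.0173), np.float64(0.0477), np.float64(0.0064), np.float64(0.1067)]
[np.float64(0.0223), np.float64(0.0456), np.float64(0.0064), np.float64(0.1067)]
```

Emit:
send_rows(
  increments=[
    [1,-0.029,0.0415,0.0064,0.1067],
    [1,-0.0246,0.0444,0.0064,0.1067],
    [1,-0.0197,0.0468,0.0064,0.1067],
    [1,-0.0146,0.0486,0.0064,0.1067],
    [1,-0.0093,0.05,0.0064,0.1067],
    [1,-0.004,0.0506,0.0064,0.1067],
    [1,0.0014,0.0507,0.0064,0.1067],
    [1,0.0068,0.0503,0.0064,0.1067],
  ],
  squeeze=40,
)

```text
clock: 1.1
position: [0.4445, 0.1721, 0.1797]
ee_rot: [-0.0, 0.99, 0.143, -0.0]
contact_force: [0.6, -0.5, 0.1]
width: 0.0855
```

Emit:
send_rows(
  increments=[
    [1,0.0122,0.0493,0.0064,0.1067],
    [1,0.0173,0.0477,0.0064,0.1067],
    [1,0.0223,0.0456,0.0064,0.1067],
    [1,0,0,0,0],
    [1,0,0,0,0],
  ],
)

```text
clock: 1.72
position: [0.5206, 0.0426, 0.1604]
ee_rot: [-0.0, 1.0, -0.015, -0.001]
contact_force: [-0.8, 0.2, 0.2]
width: 0.0856
```

```bash
python3 -c "
from plan import *
s,p,y,M=pose();print(p,y,s['qpos'])
c=manip.calibration('wrist');im=manip.get_image('wrist');cv2.imwrite('pics/w1.png',im[:,:,::-1]);np.save('c1.npy',c,allow_pickle=True);print(c)"
```

```text
[0.52062187 0.04255555 0.16041647] -0.02999597508962669 [-5.21922586e-02  2.49518241e-01  1.72806368e+00  7.69234688e-04
  1.16577424e+00 -2.24993637e-02]
{'fx': 427.40610803066977, 'fy': 427.40610803066977, 'cx': 322.7953264242994, 'cy': 240.65464144549094, 'camera_from_world': array([[ 0.99953906, -0.0302552 , -0.00250961, -0.51979867],
       [ 0.02857076,  0.9653929 , -0.25923011, -0.04042175],
       [ 0.01026582,  0.25903892,  0.96581233, -0.32533995],
       [ 0.        ,  0.        ,  0.        ,  1.        ]])}
```

View pics/w1.png

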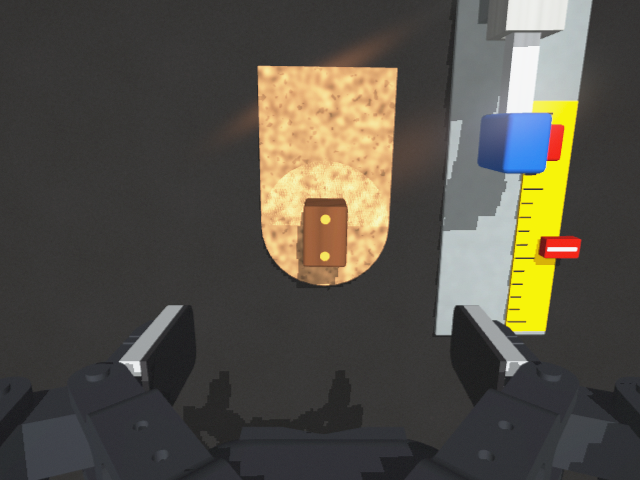

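Run:
```python
from fit import *
g=np.array([0.5729,.13985,-.02145])
c=np.load('c1.npy',allow_pickle=True).item()
def m(uv,z):
    w=pix2w(c,uv,z);return np.round(w,4),np.round(w2g(g,w)*1000,1)
A,B=m((258,67),.008),m((397,69),.008);print("corners",A,B)
d=B[0]-A[0];print(np.linalg.norm(d),"yaw",np.arctan2(d[1],d[0]))
for q in [(258,67),(261,215)],[(397,69),(389.5,215)]:
    d=m(q[0],.008)[0]-m(q[1],.008)[0];print("side",np.arctan2(-d[0],d[1]))
bl=[m(q,.042)[0] for q in [(304,208),(347,208),(345,266),(303,266)]];print(bl,np.mean(bl,0),w2g(g,np.mean(bl,0)))
for n,q,z in [("strip",(578,101),.008),("s88,-183",(507,331),.008),("118,-183",(545,333),.008),("rline",(545,249),.012),("rline",(578,249),.012)]:print(n,m(q,z))
for x in(88,118):
  for y in(-17,-183):print(x,y,w2pix(c,g2w(g,np.array([x,y,8])/1000)))
print(w2pix(c,g2w(g,np.array([60,15,62])/1000)))
im=cv2.imread("pics/w1.png")[:,:,::-1]
crop(im,430,80,610,350,2.2 and 2,"pics/w1c.png")
crop(im,430,80,610,270,4,"pics/w1c.png")
```

```text
corners (array([0.4828, 0.1455, 0.008 ]), array([-90.2,   3.7,   8. ])) (array([0.5721, 0.1415, 0.008 ]), array([-0.8,  1.7,  8. ]))
0.08938954077519365 yaw -0.044762911743516674
side -0.04841574255167425
side -0.03968657011786983
[array([0.5103, 0.059 , 0.042 ]), array([0.5369, 0.0582, 0.042 ]), array([0.535 , 0.0205, 0.042 ]), array([0.5081, 0.0213, 0.042 ])] [0.522575 0.03975  0.042   ] [-0.04816644 -0.10115636  0.042     ]
strip (array([0.6908, 0.1183, 0.008 ]), array([118.4, -19. ,   8. ]))
s88,-183 (array([ 0.6579, -0.0461,  0.008 ]), array([  88.9, -184.1,    8. ]))
118,-183 (array([ 0.6867, -0.0486,  0.008 ]), array([ 117.8, -186. ,    8. ]))
rline (array([0.6777, 0.0189, 0.012 ]), array([ 107.3, -118.6,   12. ]))
rline (array([0.7009, 0.0182, 0.012 ]), array([ 130.6, -118.8,   12. ]))
88 -17 [531.88512667  98.2011031 ]
88 -183 [505.92903562 329.65971706]
118 -17 [577.88790539  97.76840869]
118 -183 [545.78065542 329.38616647]
[534.01245511  26.46022954]
```

View pics/w1c.png

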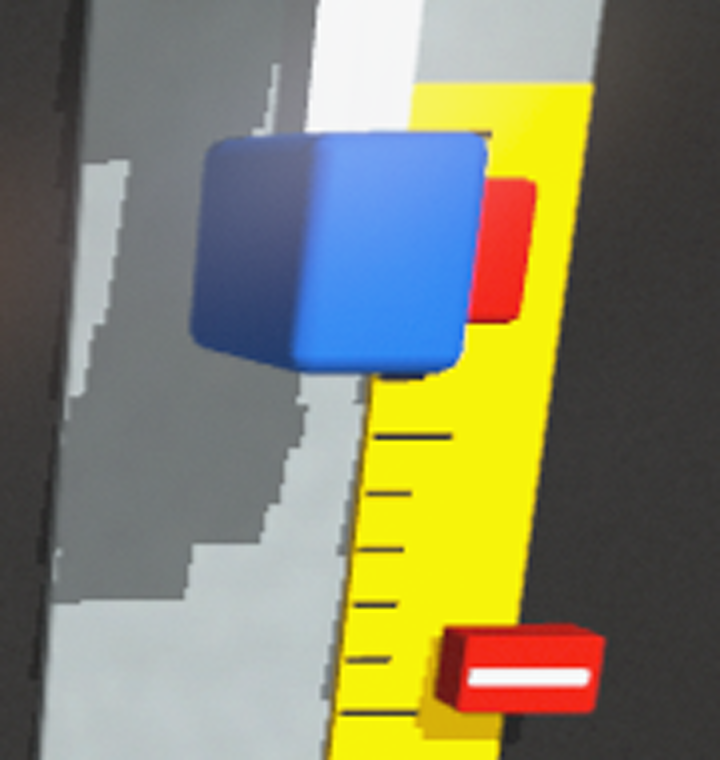

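```bash
python3 -c "
from plan import *
rows([.5226,.041,.013],-.044,4)"
```

```text
pos [0.520499   0.04306964 0.16064644] yaw -0.028989128688404073 dyaw -0.015010871311595952 clock 1.775 tilt [-1.27382725e-03  7.19389460e-04 -9.99998930e-01]
[np.float64(0.0005), np.float64(0.0005), np.float64(0.0369), np.float64(0.0038)]
[np.float64(0.0005), np.float64(0.0005), np.float64(0.0369), np.float64(0.0038)]
[np.float64(0.0005), np.float64(0.0005), np.float64(0.0369), np.float64(0.0038)]
[np.float64(0.0005), np.float64(0.0005), np.float64(0.0369), np.float64(0.0038)]
```

Emit:
send_rows(
  increments=[
    [1,0.0005,0.0005,0.037,0.0038],
    [1,0.0005,0.0005,0.037,0.0038],
    [1,0.0005,0.0005,0.037,0.0038],
    [1,0.0005,0.0005,0.036,0.0038],
    [0.6,0,0,0,0],
    [0.2,0,0,0,0],
    [0.2,0,0,0,0],
    [0.2,0,0,0,0],
  ],
  squeeze=40,
)

```text
clock: 2.78
position: [0.5244, 0.0405, 0.0157]
ee_rot: [-0.0, 1.0, -0.022, 0.002]
contact_force: [-0.4, 1.4, 6.5]
width: 0.0274
```

```bash
python3 -c "
from plan import *
s,p,y,M=pose();print(p,y,s['qpos'],s['width'],s['contact_force'])
c=manip.calibration('wrist');im=manip.get_image('wrist');cv2.imwrite('pics/w2.png',im[:,:,::-1]);np.save('c2.npy',c,allow_pickle=True)"
```

```text
[0.52443045 0.04051345 0.01573335] -0.044763393742909406 [-5.54794578e-02  4.16493135e-01  1.90883202e+00  4.95979644e-04
  8.13008729e-01 -1.10569026e-02] 0.027362413121230295 [-0.41455944  1.41907104  6.54364539]
```

View pics/w2.png

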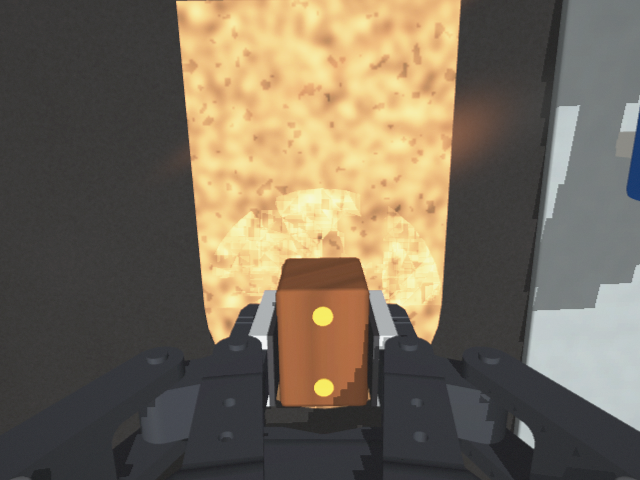

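```bash
python3 -c "
from plan import *
rows([.5239,.1105,.0157],-.0222,4)"
```

```text
pos [0.52442753 0.04051192 0.0157577 ] yaw -0.044853386959990124 dyaw 0.022653386959990085 clock 2.825 tilt [ 3.26979551e-03  2.72008275e-04 -9.99994617e-01]
[np.float64(-0.0009), np.float64(-0.0175), np.float64(0.0), np.float64(-0.0057)]
[np.float64(-0.0008), np.float64(-0.0175), np.float64(0.0), np.float64(-0.0057)]
[np.float64(-0.0007), np.float64(-0.0175), np.float64(0.0), np.float64(-0.0057)]
[np.float64(-0.0006), np.float64(-0.0175), np.float64(0.0), np.float64(-0.0057)]
```

Emit:
send_rows(
  increments=[
    [0.2,0,0,-0.002,0],
    [0.2,-0.0009,-0.0175,0,-0.0057],
    [0.2,-0.0008,-0.0175,0,-0.0057],
    [0.2,-0.0007,-0.0175,0,-0.0057],
    [0.2,-0.0006,-0.0175,0,-0.0057],
    [0.2,0,0,0,0],
  ],
)

```text
clock: 3.58
position: [0.5227, 0.1122, 0.0158]
ee_rot: [-0.0, 1.0, -0.01, 0.0]
contact_force: [-0.0, -0.0, -1.4]
width: 0.0273
```

```bash
python3 -c "
from plan import *
s,p,y,M=pose();print(p,y,s['width'],s['contact_force'])
c=manip.calibration('wrist');im=manip.get_image('wrist');cv2.imwrite('pics/w3.png',im[:,:,::-1]);np.save('c3.npy',c,allow_pickle=True)
im=manip.get_image('top');crop(im,210,190,370,300,5,'pics/top3.png')"
```

```text
[0.52269364 0.11217196 0.01583192] -0.01957741010328643 0.027326374176027818 [-0.03997901 -0.03500988 -1.35405878]
```

View pics/w3.png

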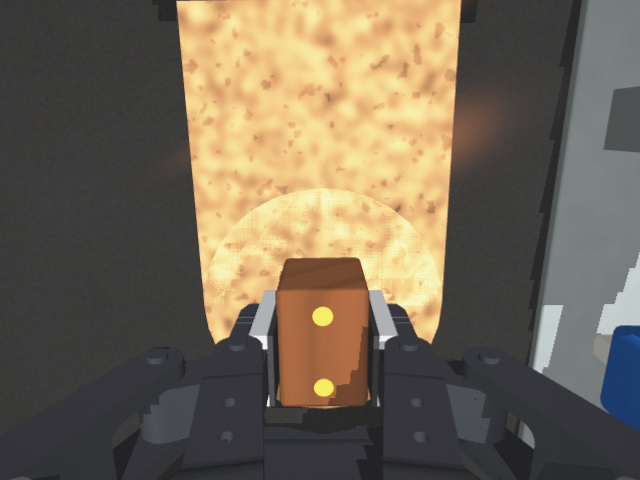

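View pics/top3.png

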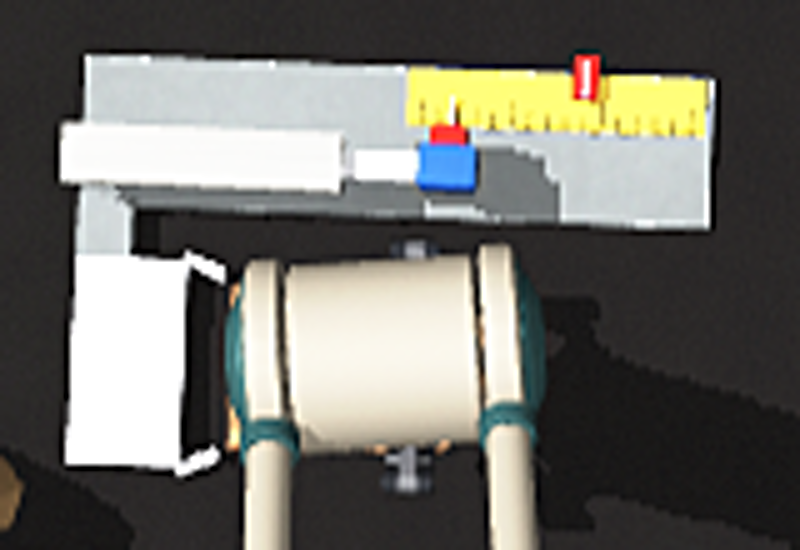

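Run:
```python
from fit import *
g=np.array([0.5729,.13985,-.02145])
c=np.load('c3.npy',allow_pickle=True).item()
im=cv2.imread('pics/w3.png')
crop(im[:,:,::-1],140,0,500,60,2,"pics/w3c.png")
crop(im[:,:,::-1],500,0,640,440,2 and 1.3,"pics/w3d.png")
def m(uv,z): return pix2w(c,uv,z)
for q,z in [((178,0),(201,270)),.008],[((461,0),(442.5,270)),.008]:
    d=m(q[0],z)-m(q[1],z);print("yaw",np.arctan2(-d[0],d[1]),w2g(g,m(q[0],z)),w2g(g,m(q[1],z)))
for q in (160,20),(178,20),(462,20),(476,20): print(w2g(g,m(q,.011))*1000)
```

```text
yaw -0.013016411322048903 [-0.09435957  0.07460031  0.008     ] [-0.09360204 -0.01522103  0.008     ]
yaw -0.012092256028471011 [-0.00513414  0.07472891  0.008     ] [-0.00429397 -0.01505256  0.008     ]
[-99.55241308  68.20529443  11.        ]
[-93.92684598  68.21356219  11.        ]
[-5.21024981 68.34394683 11.        ]
[-0.83895555 68.35037121 11.        ]
```

View pics/w3c.png

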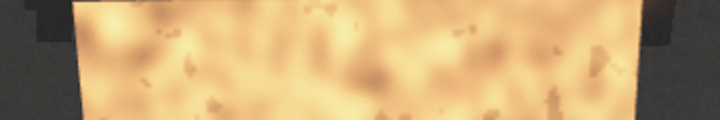

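View pics/w3d.png

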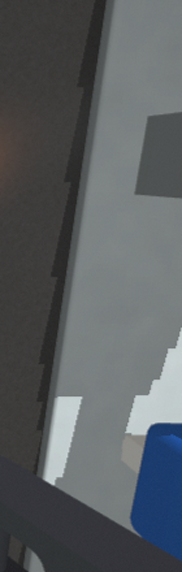

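```bash
python3 -c "
from plan import *
s,p,y,M=pose()
rows(p+[-.0007+.001,.045,0],y-.01,5)"
```

```text
pos [0.52272258 0.11082861 0.01583154] yaw -0.020931745896681873 dyaw -0.010000000000000009 clock 3.675 tilt [-9.01154967e-05 -6.45077322e-05 -9.99999994e-01]
[np.float64(-0.0001), np.float64(-0.009), np.float64(-0.0), np.float64(0.002)]
[np.float64(-0.0001), np.float64(-0.009), np.float64(-0.0), np.float64(0.002)]
[np.float64(-0.0002), np.float64(-0.009), np.float64(-0.0), np.float64(0.002)]
[np.float64(-0.0002), np.float64(-0.009), np.float64(-0.0), np.float64(0.002)]
[np.float64(-0.0002), np.float64(-0.009), np.float64(-0.0), np.float64(0.002)]
```

Emit:
send_rows(
  increments=[
    [0.2,-0.0006,0,0,0.009],
    [0.2,0.0001,-0.009,0,0],
    [0.2,0.0001,-0.009,0,0],
    [0.2,0.0001,-0.009,0,0],
    [0.2,0.0001,-0.009,0,0],
    [0.2,0.0001,-0.009,0,0],
    [0.2,0,0,0,0],
    [0.2,0,0,0,0],
  ],
)

```text
clock: 4.68
position: [0.524, 0.1554, 0.0159]
ee_rot: [0.0, 1.0, -0.015, -0.0]
contact_force: [-0.5, -0.2, -0.9]
width: 0.0275
```

```bash
python3 -c "
from plan import *
s,p,y,M=pose();print(p,y,s['width'],s['contact_force'])
c=manip.calibration('wrist');im=manip.get_image('wrist');cv2.imwrite('pics/w4.png',im[:,:,::-1]);np.save('c4.npy',c,allow_pickle=True)"
```

```text
[0.52400178 0.15535563 0.01586644] -0.030770319167901513 0.027532425269491016 [-0.54533397 -0.21303702 -0.93690697]
```

View pics/w4.png

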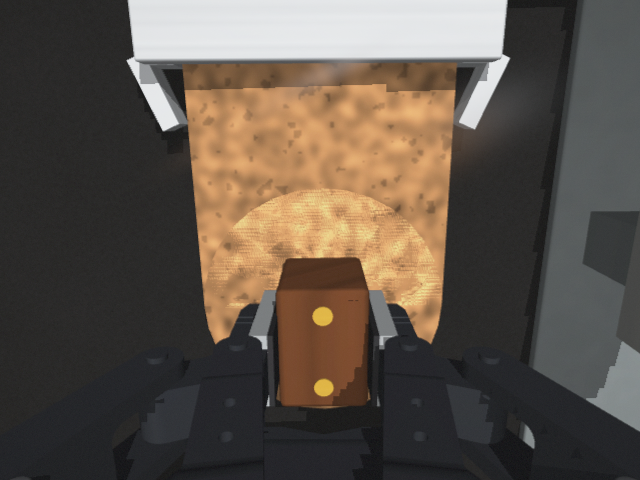

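Emit:
send_rows(
  increments=[
    [0.2,0,-0.006,0,0],
    [0.2,0,-0.006,0,0],
    [0.2,-0.0001,-0.006,0,0],
    [0.2,-0.0001,-0.006,0,0],
    [0.2,0,0,0,0],
  ],
)

```text
clock: 5.35
position: [0.5247, 0.1799, 0.0159]
ee_rot: [-0.0, 1.0, -0.015, 0.0]
contact_force: [0.8, 0.1, -1.4]
width: 0.0272
```

Emit:
send_rows(
  increments=[
    [0.2,0,-0.002,0,0],
    [0.2,0,-0.002,0,0],
    [0.2,0,0,0,0],
  ],
)

```text
clock: 5.72
position: [0.5248, 0.1834, 0.0159]
ee_rot: [-0.0, 1.0, -0.016, 0.0]
contact_force: [0.3, -1.2, -1.3]
width: 0.0272
```

Emit:
send_rows(
  increments=[
    [0.2,0,-0.0015,0,0],
    [0.2,0,-0.0015,0,0],
    [0.2,0,0,0,0],
  ],
)

```text
clock: 6.1
position: [0.5248, 0.1857, 0.016]
ee_rot: [0.001, 1.0, -0.015, -0.0]
contact_force: [-0.3, -3.3, -0.3]
width: 0.0276
```

Emit:
send_rows(
  increments=[
    [0.2,0,-0.0015,0,0],
    [0.2,0,-0.0015,0,0],
    [0.2,0,0,0,0],
  ],
)

```text
clock: 6.48
position: [0.5243, 0.1861, 0.0161]
ee_rot: [0.003, 1.0, -0.015, -0.001]
contact_force: [-1.5, -12.1, 2.3]
width: 0.0275
```

Emit:
send_rows(
  increments=[
    [0.2,0,-0.0015,0,0],
    [0.2,0,-0.0015,0,0],
    [0.2,0,0,0,0],
  ],
)

```text
clock: 6.85
position: [0.5241, 0.1863, 0.0164]
ee_rot: [0.005, 1.0, -0.013, -0.001]
contact_force: [-0.6, -19.9, 7.1]
width: 0.0275
```

```bash
python3 -c "
from plan import *
s,p,y,M=pose();print(p,y,s['width'],s['contact_force'])
c=manip.calibration('wrist');im=manip.get_image('wrist');cv2.imwrite('pics/w5.png',im[:,:,::-1]);np.save('c5.npy',c,allow_pickle=True)"
```

```text
[0.52411082 0.186294   0.0163578 ] -0.026615716604151893 0.027455041310748236 [ -0.62667884 -19.87859648   7.06962972]
```

View pics/w5.png

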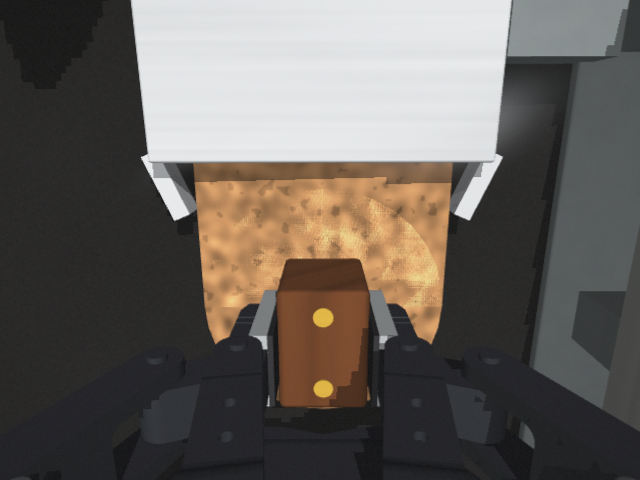

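Emit:
send_rows(
  increments=[
    [0.2,0,0.0045,0,0],
    [0.2,0,0,0,0],
    [1,0,0,0,0],
    [1,0,0,0,0],
    [1,0,0,0,0],
  ],
)

```text
clock: 7.52
position: [0.5252, 0.1885, 0.016]
ee_rot: [-0.0, 1.0, -0.016, 0.0]
contact_force: [-0.2, 0.1, 0.3]
width: 0.0802
```

Emit:
send_rows(
  increments=[
    [1,0,0,-0.04,0],
    [1,0,0,-0.05,0],
    [1,0,0.02,-0.05,0],
    [1,0.01,0.06,0,0],
    [1,0.01,0.06,0,0],
    [1,0,0,0,0],
    [1,0,0,0,0],
  ],
)

```text
clock: 8.4
position: [0.5404, 0.0477, 0.1558]
ee_rot: [-0.001, 1.0, -0.016, -0.0]
contact_force: [-0.8, 0.3, -0.8]
width: 0.0852
```

```bash
python3 -c "
from plan import *
s,p,y,M=pose();print(p,y,s['width'],s['contact_force'])
c=manip.calibration('wrist');im=manip.get_image('wrist');cv2.imwrite('pics/w6.png',im[:,:,::-1]);np.save('c6.npy',c,allow_pickle=True)
im=manip.get_image('top');crop(im,210,190,370,300,5,'pics/top6.png')"
```

```text
[0.54038235 0.04774263 0.15578105] -0.03207573416049748 0.08518373850775288 [-0.83193837  0.28332549 -0.75501556]
```

View pics/w6.png

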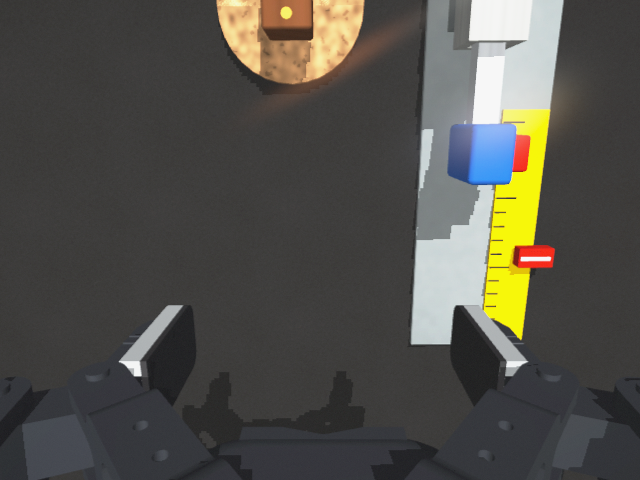

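View pics/top6.png

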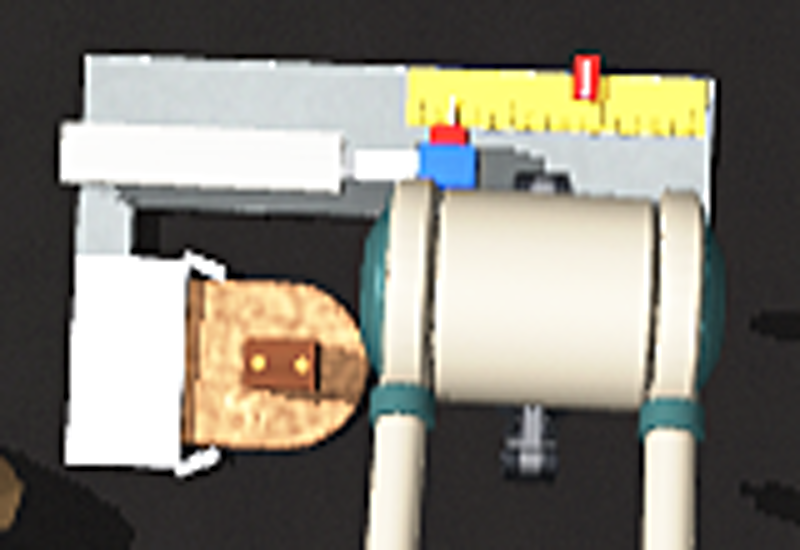

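```bash
python3 - <<'E'
from fit import *
g=np.array([0.5729,.13985,-.02145])
c6=np.load('c6.npy',allow_pickle=True).item()
G=lambda c,q,z:np.round(w2g(g,pix2w(c,q,z))*1000,1)
print("toe top",G(c,P((369,365)),.008),"toe wrist",G(c6,(291,85),.008))
print("block",[G(c,P(q),.042) for q in [(246,338),(320,341),(318,390),(243,386)]])
print("wrist block front top edge",G(c6,(265,24),.042),G(c6,(311,25),.042))
print("strip",G(c6,(549,110),.008),"rline",G(c6,(536,259),.012))
print("handle top",[G(c6,q,.07) for q in [(471,125),(516,125),(512,183),(470,183)]])
print("btn",[G(c6,q,.061) for q in [(530,136),(526,171)]])
print("plain bottom left", [G(c6,q,.026) for q in [(450,126),(448,175)]])
E
cat >/dev/null; python3 -c "
from h import *
im=cv2.imread('pics/w6.png')[:,:,::-1];crop(im,420,90,580,280,4,'pics/w6c.png')"
```

```text
toe top [-47.4  -0.7   8. ] toe wrist [-48.9  -2.1   8. ]
block [array([-35.6,  64.5,  42. ]), array([-35.9,  24.5,  42. ]), array([-62.5,  24.5,  42. ]), array([-61.6,  65.1,  42. ])]
wrist block front top edge [-59.8  26.4  42. ] [-34.7  25.6  42. ]
strip [117.9 -19.3   8. ] rline [ 119.4 -119.2   12. ]
handle top [array([ 47.4, -28. ,  70. ]), array([ 70.6, -28.3,  70. ]), array([ 71.6, -58.1,  70. ]), array([ 49.2, -57.9,  70. ])]
btn [array([ 82.6, -34.1,  61. ]), array([ 82.6, -52.8,  61. ])]
plain bottom left [array([ 49.3, -28.5,  26. ]), array([ 50. , -58.5,  26. ])]
```

View pics/w6c.png

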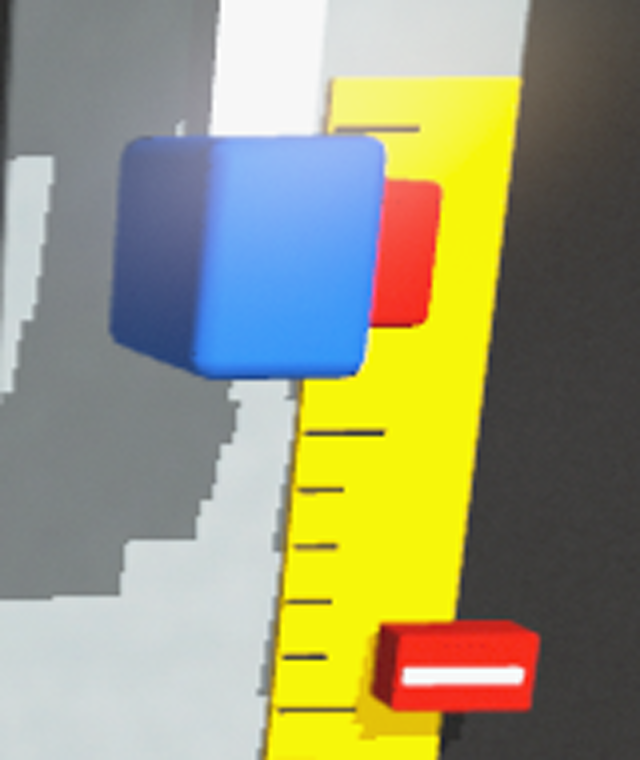

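```bash
python3 -c "
from plan import *
rows([.633,.0965,.14],-.023,2)"
```

```text
pos [0.54023154 0.04864857 0.15573089] yaw -0.02979331368487419 dyaw 0.006793313684874125 clock 8.5 tilt [-4.51126506e-04  8.58657724e-04 -9.99999530e-01]
[np.float64(0.0457), np.float64(-0.0253), np.float64(0.0079), np.float64(-0.0034)]
[np.float64(0.0457), np.float64(-0.0251), np.float64(0.0079), np.float64(-0.0034)]
```

Emit:
send_rows(
  increments=[
    [1,0.0457,-0.0253,0.008,-0.0034],
    [1,0.0457,-0.0251,0.008,-0.0034],
    [1,0,0,0,0],
    [1,0,0,0,0],
  ],
)

```text
clock: 9.0
position: [0.6322, 0.0963, 0.1392]
ee_rot: [0.0, 1.0, -0.011, -0.001]
contact_force: [0.1, -0.8, 0.2]
width: 0.0854
```

```bash
python3 -c "
from plan import *
s,p,y,M=pose();print(p,y)
c=manip.calibration('wrist');im=manip.get_image('wrist');cv2.imwrite('pics/w7.png',im[:,:,::-1]);np.save('c7.npy',c,allow_pickle=True)
rows([.633,.0965,.029],-.023,3)"
```

```text
[0.63224706 0.09630981 0.13924032] -0.022016525477609513
pos [0.6320807  0.09579194 0.13969036] yaw -0.022775407837239022 dyaw -0.00022459216276105032 clock 9.05 tilt [-1.65051386e-03 -1.30948665e-04 -9.99998629e-01]
[np.float64(0.0003), np.float64(-0.0002), np.float64(0.0369), np.float64(0.0001)]
[np.float64(0.0003), np.float64(-0.0002), np.float64(0.0369), np.float64(0.0001)]
[np.float64(0.0003), np.float64(-0.0002), np.float64(0.0369), np.float64(0.0001)]
```

View pics/w7.png

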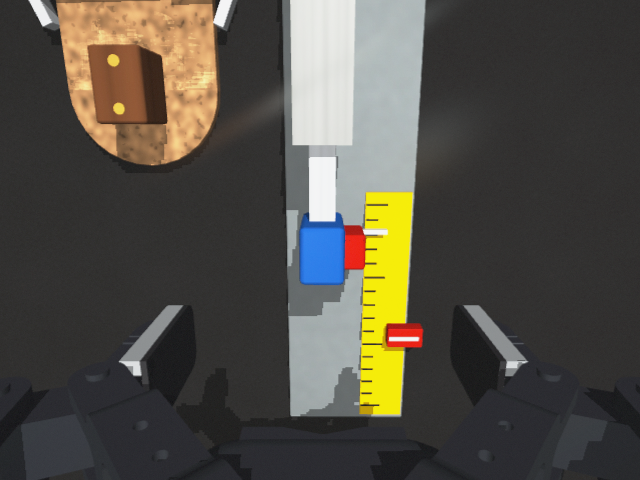

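Run:
```python
from fit import *
g=np.array([0.5729,.13985,-.02145])
c7=np.load('c7.npy',allow_pickle=True).item()
G=lambda q,z:np.round(w2g(g,pix2w(c7,q,z))*1000,1)
print("needle",G((383,232.5),.012),"line",G((404,338.7),.012),"strip",G((413,193),.008),G((401,416),.008))
print("handle",[G(q,.07) for q in[(301,227),(344,227),(344,284),(301,284)]],"btn",G((365,246),.055))
im=cv2.imread('pics/w7.png')[:,:,::-1];crop(im,290,180,440,420,3 and 2.5,'pics/w7c.png')
```

```text
needle [100.  -44.1  12. ] line [ 117.3 -120.1   12. ] strip [118.9 -18.9   8. ] [ 119.  -185.7    8. ]
handle [array([ 50.1, -26.7,  70. ]), array([ 71.9, -26.7,  70. ]), array([ 72.3, -57.5,  70. ]), array([ 49.7, -57.5,  70. ])] btn [ 84.3 -41.   55. ]
```

View pics/w7c.png

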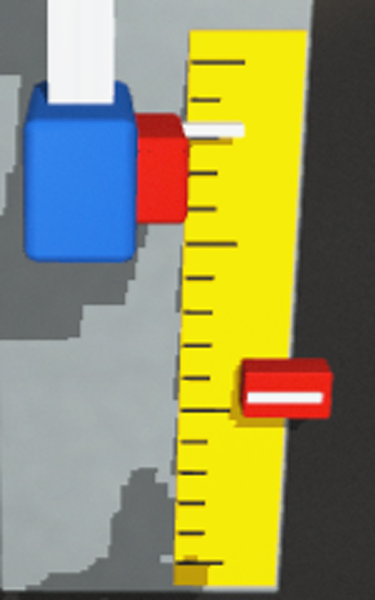

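Emit:
send_rows(
  increments=[
    [1,0.0003,0,0.037,0],
    [1,0.0003,0,0.037,0],
    [1,0.0003,0,0.036,0],
    [1,0,0,0,0],
    [0.15,0,0,0,0],
    [0.15,0,0,0,0],
    [0.15,0,0,0,0],
    [0.15,0,0,0,0],
  ],
  squeeze=35,
)

```text
clock: 10.05
position: [0.6323, 0.095, 0.0323]
ee_rot: [-0.0, 1.0, -0.012, -0.001]
contact_force: [-8.5, 0.2, 11.4]
width: 0.0252
```

```bash
python3 -c "
from plan import *
s,p,y,M=pose();print(p,y,s['width'],s['contact_force'])
c=manip.calibration('wrist');im=manip.get_image('wrist');cv2.imwrite('pics/w8.png',im[:,:,::-1]);np.save('c8.npy',c,allow_pickle=True)"
```

```text
[0.63231037 0.0950307  0.03225551] -0.024306936439547375 0.02515336981078718 [-8.54359534  0.20546008 11.41938011]
```

View pics/w8.png

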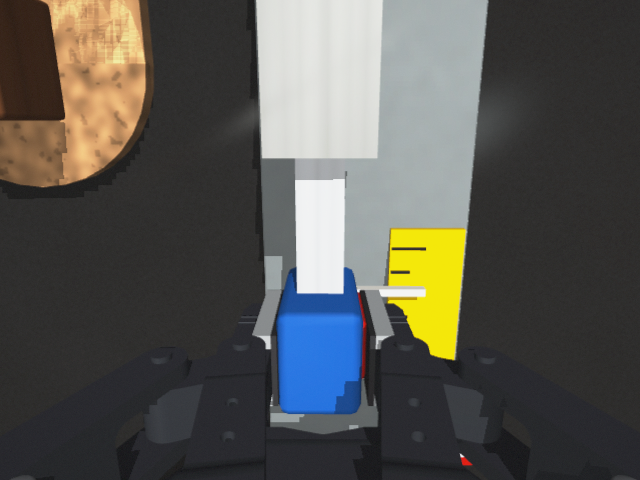

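Emit:
send_rows(
  increments=[
    [0.15,-0.0008,0,-0.002,0],
    [0.15,0,0.008,0,0],
    [0.15,0,0.01,0,0],
    [0.15,0,0.01,0,0],
    [0.15,0,0.01,0,0],
    [0.15,0,0.01,0,0],
    [0.15,0,0.008,0,0],
    [0.15,0,0,0,0],
  ],
)

```text
clock: 11.1
position: [0.6309, 0.0376, 0.0323]
ee_rot: [0.0, 1.0, -0.012, -0.001]
contact_force: [-5.6, -1.0, 4.6]
width: 0.0254
```

Emit:
send_rows(
  increments=[
    [0.15,0,0.008,0,0],
    [0.15,0,0.006,0,0],
    [0.15,0,0,0,0],
    [0.15,0,0,0,0],
  ],
)

```text
clock: 11.6
position: [0.6305, 0.0238, 0.0323]
ee_rot: [0.001, 1.0, -0.012, -0.001]
contact_force: [-5.6, -0.8, 4.5]
width: 0.0255
```

```bash
python3 -c "
from plan import *
s,p,y,M=pose();print(p,y,s['width'],s['contact_force'])
c=manip.calibration('wrist');im=manip.get_image('wrist');cv2.imwrite('pics/w9.png',im[:,:,::-1]);np.save('c9.npy',c,allow_pickle=True)
im=manip.get_image('top');crop(im,210,190,370,300,5,'pics/top9.png')
im=manip.get_image('side');crop(im,240,170,400,290,5,'pics/side9.png')"
```

```text
[0.63052966 0.02383929 0.03231707] -0.024317315199376726 0.025505682111967787 [-5.63661332 -0.79691874  4.46163357]
```

View pics/w9.png

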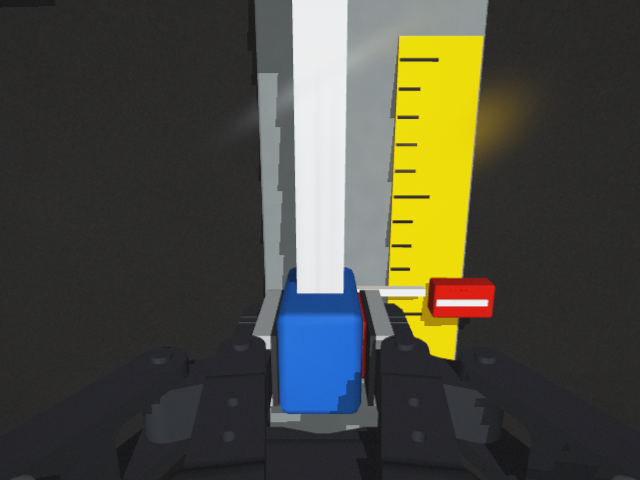

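View pics/top9.png

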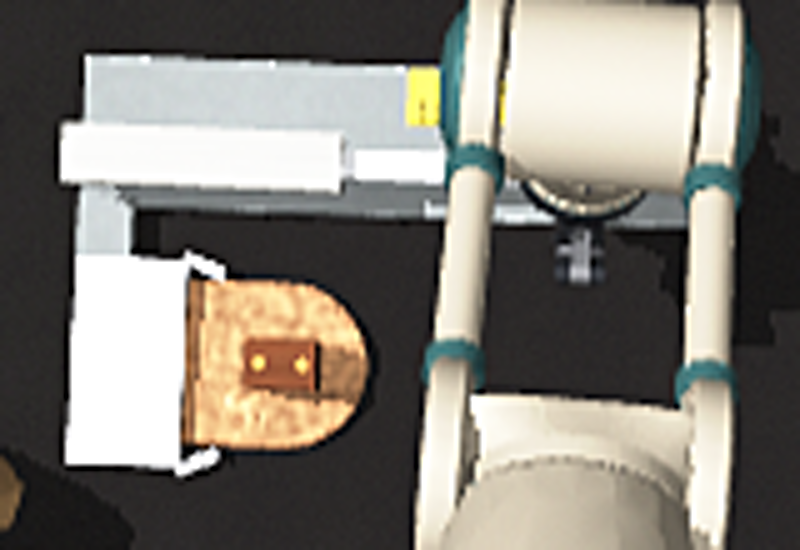

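View pics/side9.png

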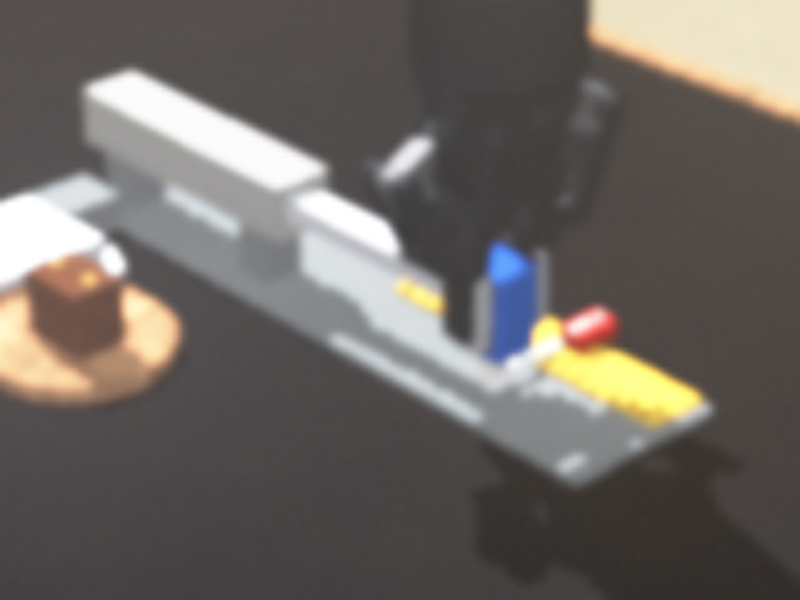

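Run:
```python
from fit import *
g=np.array([0.5729,.13985,-.02145])
c9=np.load('c9.npy',allow_pickle=True).item()
G=lambda q,z:np.round(w2g(g,pix2w(c9,q,z))*1000,1)
im=cv2.imread('pics/w9.png')[:,:,::-1];crop(im,340,260,520,340,4,'pics/w9c.png')
print("needle",G((404,292.8),.012),"line",G((461,302.5),.012), G((461,302.5),.010))
print("strip",G((399,36),.008),G((484,36),.008))
```

```text
needle [  94.1 -115.3   12. ] line [ 117.6 -119.6   12. ] [ 118.3 -120.4   10. ]
strip [ 88.6 -18.8   8. ] [118.9 -18.9   8. ]
```

View pics/w9c.png

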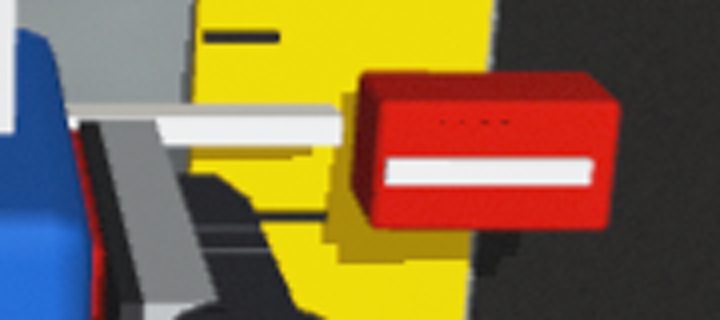

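Emit:
send_rows(
  increments=[
    [0.15,0,0.0022,0,0],
    [0.15,0,0.0022,0,0],
    [0.15,0,0,0,0],
    [0.15,0,0,0,0],
    [0.15,0,0,0,0],
  ],
)

```text
clock: 12.38
position: [0.6304, 0.02, 0.0323]
ee_rot: [0.0, 1.0, -0.012, -0.001]
contact_force: [-5.5, 0.4, 4.7]
width: 0.0251
```

```bash
python3 -c "
from plan import *
s,p,y,M=pose();print(p,y,s['width'],s['contact_force'])
c=manip.calibration('wrist');im=manip.get_image('wrist');np.save('c10.npy',c,allow_pickle=True)
crop(im,340,260,520,340,4,'pics/w10c.png')"
```

```text
[0.63043028 0.02002247 0.03231612] -0.02442298976025731 0.02513190625175545 [-5.46214068  0.40011301  4.70760836]
```

View pics/w10c.png

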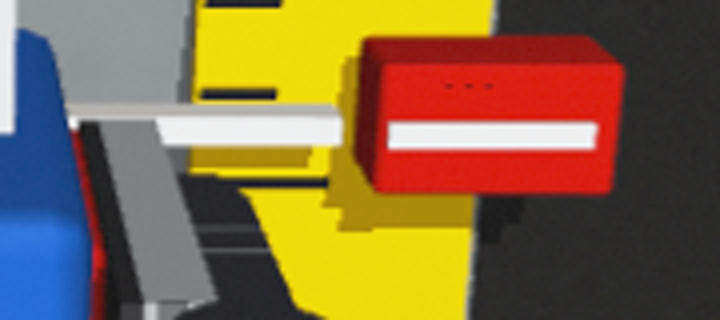

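Run:
```python
from fit import *
g=np.array([0.5729,.13985,-.02145])
c9=np.load('c10.npy',allow_pickle=True).item()
G=lambda q,z:np.round(w2g(g,pix2w(c9,(340+(q[0]+.5)/4-.5,260+(q[1]+.5)/4-.5),z))*1000,1)
print("needle",G((250,131),.012),G((250,131),.0135),"line",G((388,135.5),.012),G((597,135.5),.012))
```

```text
needle [  93.3 -118.9   12. ] [  93.  -118.3   13.5] line [ 107.4 -119.4   12. ] [ 128.6 -119.5   12. ]
```

Emit:
send_rows(
  increments=[
    [0.15,0,0.0006,0,0],
    [0.15,0,0,0,0],
    [0.15,0,0,0,0],
    [0.15,0,0,0,0],
    [0.15,0,0,0,0],
  ],
)

```text
clock: 13.05
position: [0.6304, 0.0197, 0.0323]
ee_rot: [-0.0, 1.0, -0.012, -0.001]
contact_force: [-5.7, 0.1, 4.7]
width: 0.0255
```

```bash
python3 -c "
from plan import *
s,p,y,M=pose();print(p,y,s['width'],s['contact_force'],s['qd'])
im=manip.get_image('wrist');crop(im,340,260,520,340,4,'pics/w11c.png')
crop(manip.get_image('top'),80,150,480,330,2,'pics/top11.png')"
```

```text
[0.63040312 0.01968883 0.03230138] -0.02446246021665133 0.02547742027690576 [-5.71951004  0.08659786  4.72860003] [ 1.03324573e-03 -2.19572706e-04 -4.56976910e-04  1.17739831e-03
  2.16773519e-05  2.26987460e-03]
```

View pics/w11c.png

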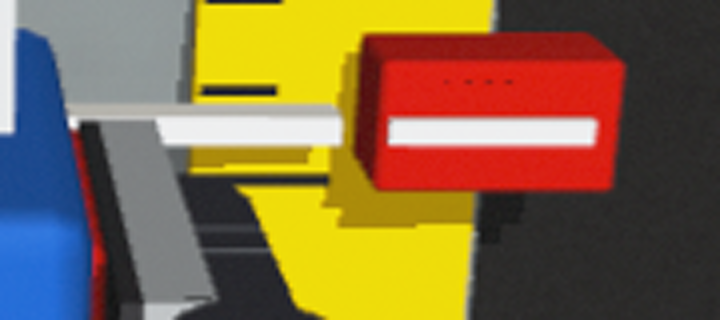

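View pics/top11.png

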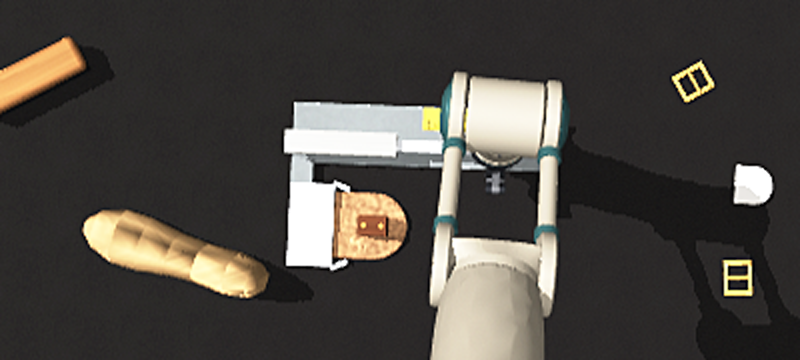

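The needle and the rider's line sit on the same row (both about 131 in the wrist crop). The pattern is still home, the bystanders haven't moved, and the button is held squeezed.

```bash
python3 -c "
from rig import manip
print(manip.sign_off())"
```

```text
the job is handed in; nothing more can be done
None
```

The job is handed in at about 13 s of the 48 s allowed. The pattern is home, and the needle is level with the rider's line while the gripper holds the button squeezed.

- **Pattern:** I dragged it square end first into the slot until it stopped hard at y ≈ 0.186 m, where I expected the back wall to stop it. The push reached about 20 N before I let go. Afterwards its toe measured within about 1 mm of its home position, and later top pictures showed no change.
- **Button and arm:** I pinched the handle across the button. The finger opening read about 25.3 mm against 26 mm for fully squeezed, in line with its reading of 27.4 mm on the 28 mm block. I then drew the arm out about 75 mm in small steps, without letting go of the button.
- **Final check:** the needle and the line were level to about 0.5 mm in the wrist picture, with the arm still. The gripper still felt about 6 N sideways and 5 N upward from the handle. The last, heel tip and buckles looked unmoved in the last top picture.
- **Disagreement:** the top and wrist cameras differed by about 2 mm along y. I therefore set the final needle position by comparing needle and line directly in one picture.

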